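# Lever open the stuck tip box and hang the spatula back on its hook

### The job

The lid of the pipette tip box has stuck in the autoclave: slip the spatula's blade into the slot under the middle of the lid's front edge, lever the lid up with it and swing it right back past upright so that it stays open. The tips are sterile, so neither blade nor gripper may touch them, and keep the gripper off the box altogether. Then hang the spatula by its ring on the hook of the retort stand, let its swinging die down, and leave everything else on the bench where it is.

Things in the scene. Friction and masses are not known exactly. Their poses are not given: they have to be found in the camera images.
- spatula: Bench spatula, 186 mm long, about 85 g, lying flat. Origin: under the middle of its black handle; x runs to the blade tip, y across, z up as it lies. Handle x -40 to 40, 16 wide, 16 high. Rigid flat steel blade x 40 to 115, 18 wide, 2.5 thick, round-ended, at mid-height of the handle (z 8). Wire ring at the other end, in the plane of the blade. Centre of mass about x 17.
- blade_tip (a point): Middle of the blade's end: x 115, y 0, z 8 mm in the spatula's frame.
- ring (a point): Centre of the spatula's ring: x -56, y 0, z 8 mm in the spatula's frame. Wire 4.4 mm thick, clear hole 25 mm across; the ring's axis is the spatula's z.
- tip_box: White tip box with pale grey lid, clipped on a fixed metal docking block 100 x 138 x 26 mm. Origin: on the bench under its middle; x from front (slot side, towards the robot) to back (hinge side), z up. Base 84 (x) by 122 (y), front face at x -42, walls 2.5 thick, rim at z 99.5; the shut lid spans z 100 to 128. Hinge line along y at x 43, z 100.
- slot (a point): Centre of the slot in the front face (x -42, y 0, z 96.5 in the box's frame). A notch in the 2.5 mm front wall, 44 wide (y), 7 high: sill at z 93, its top is the shut lid's lower edge. A rigid ledge level with the sill, 44 wide and 4 thick, juts out to x -54: a rest for the blade to pivot on. Behind the slot is empty space over the tips.
- lid (a joint): Angle of the lid about the hinge, rad: 0 shut, 1.57 upright, 1.9 the stop, leaning back. A cap 28 mm deep, hollow underneath, with 3 mm walls and a 2.5 mm top; front wall 83 to 86 mm from the hinge line. Stiff hinge (about 0.2 N m, 2.5 N at the front edge): it stays at whatever angle it is left.
- tip_rack: The rack of sterile tips in the box; same origin and axes as tip_box. It fills the inside; the tops of the tips are at z 82, 11 mm under the sill of the slot.
- hook_stand: Retort stand, fixed: grey base plate x -55 to 75, y -50 to 50, 12 mm thick, 10 mm steel rod at x 55, 372 mm high, with a boss head (30 x 22 x 32 mm) at z 280 carrying one hook of 7 mm round bar that points along -x. Origin: on the bench, y 0 the mid-line, z up. Hook centre line (x, z): 40, 280; -10, 257.5; -20, 256; -28, 260; then 46 degrees upward to its tip at -50, 283; all at y 0.
- hook_seat (a point): The lowest part of the hook, on top of its bar, where a ring comes to rest: x -18, y 0, z 260 mm in the stand's frame.
- hook_tip (a point): Middle of the hook's upturned tip: x -50, y 0, z 283 mm in the stand's frame.
- bottle: Bystander: reagent bottle with a blue cap, 70 mm across, 150 high, origin under its middle. Leave it.
- beaker: Bystander: white plastic beaker, 96 mm across, 120 high, origin under its middle. Leave it.
- tube_rack: Bystander: green rack 70 x 160 mm with tubes, 104 high, origin under its middle. Leave it.
- timer: Bystander: flat white timer 50 x 50 x 16 mm, origin under its middle. Leave it.
- cryo_box: Bystander: cardboard box 130 x 130 x 50 mm, origin under its middle. Leave it.
- refill_rack: Bystander: blue tip refill rack 78 x 118 x 40 mm, origin under its middle. Leave it.
There are look-alikes about, which are no part of the job. Of the things that look like the spatula, the middle-sized one is meant. Leave any pink look-alike of the tip_box alone.

How it is judged:
By the outcome, as a careful person would: the job done as asked, in the order asked, and still so for the second after the job is handed in, with the robot touching nothing.
It also fails if it takes over 72 s, if anything falls off the work surface, if the arm or the gripper's body presses on something with over 40 N, if the wrist force passes 120 N, or if a joint passes its speed limit or range.

### The arm

A 6-joint arm with a two-finger parallel gripper is mounted at the origin on the work surface. World frame = base frame: x ahead of the robot, y to its left, z up, the work surface at z = 0. Lengths are in m, angles in rad, forces in N, time in s.
With the tool pointing down it reaches from about 0.35 to 1 m from the base axis. Payload 7.1 kg.
Tool frame: the origin (TCP) lies on the centre line of the jaws, within the pads' length; the fingertips stand 14 mm ahead of it and the grasp point (between the pads) lies 5 mm behind it; z points along the fingers, y is the line along which they close (so a half turn about z gives the same grasp; the last joint's range is limited). The gripper opens to 85 mm and grips with 20 to 120 N. Pads are 22 mm wide; open, the fingers measure 114 mm over their backs; the gripper's body (76 mm by 85 mm) begins 54 mm behind the grasp point. The pads swing forward as they close: fully open they stand 13 mm farther back than shut.
Start: joints at [-0.019, 0.423, 1.63, -0, 1.089, -0.019], TCP at [0.625, 0, 0.245] pointing down, gripper open.
Joint ranges: [-3, 3], [-0.9, 2.11], [0.09, 2.58], [-1.31, 4.45], [0.11, 2.69], [-2.54, 2.54]. Speed limits (rad/s): [2.39, 2.39, 3.01, 3.14, 3.14, 3.14].

### API

Orientations are given as a 3x3 rotation matrix whose columns are the frame's x, y, z axes.
In Python, from workcell import ctrl gives the robot as it stands.
- The arm moves only by the tool send_rows, never from a script. Its argument "rows" is one flat list of numbers, 7 for each row, row after row: the shift along the tool's x, y, z in m, then the turn, a rotation vector about the tool's x, y, z in rad, then the opening, from 0 (shut) to 1 (fully open). A call has 1 to 12 rows; each row shifts and turns the commanded pose from where the row before left it, along the tool's axes as they then stand; what a row does not reach is not made up. A row lasts 1/8 s, in which the tool goes at most 62.5 mm and 10.7 degrees, less where a joint would pass 70% of its speed; a pose out of reach is approached as far as the arm can. A call with a gripper value outside its range is refused whole. The fingers move at their own pace and stop on an object; "squeeze" is the grip in N (left out, the last holds). Time passes only in rows, so rows that do not move let the fingers close. It gives the time, the measured TCP pose, the force, the opening and the grip force at its end, in the units of the state.
- ctrl.get_state(): the state, without advancing time (a new reading comes with each control period).
- ctrl.snapshot(name): name is "scene" or "side" or "wrist"; returns a dict with "pixels" (480x640x3 uint8, red, green, blue), "K" (3x3 intrinsics, pixels), "rvec" (rotation vector, rad) and "tvec" (3), from world to camera coordinates, as OpenCV has them; the wrist camera has in their place "hand_eye" (4x4, takes a point from camera to tool coordinates, whose origin is the TCP and whose axes are the flange's). Camera axes: x right, y down, z forward; pixel columns grow to the right and rows downward; lengths in m; the calibration is good to about 2 mm. A picture is of the moment at which its call begins: read the wrist's pose just before it. There is no depth.
- ctrl.sign_off(): hands the job in; it is judged then, once.
The state is a dict: "time_s": time; "joint_pos": joint angles; "qvel": joint speeds; "tau": joint torques, N m; "position": TCP position; "orientation": TCP orientation; "ft_force": force on the tool from outside, world axes, zero at the start; "wrist_torque": the same for the moment, N m; "width": opening from 0.0 (shut) to 1.0 (fully open); "gripper_force": force on a finger pad.
Only numpy, scipy, OpenCV 4.12 (cv2) and the standard library are available. Lean on these libraries where they do the work, as an engineer would, in place of code of your own. Each camera call takes 0.05 s, during which the arm holds its last target. There are 200 camera calls.

## Working session

There is one attempt and no reset: what is moved stays moved. The work goes in short steps, Python scripts to look and compute and a tool call to move; the robot and the scene stay as the last step left them, time stands still between calls to the robot, and variables do not carry over. Pictures are saved under pics/ and viewed, at most 10 in all, crops included, and the job is handed in when it is done.

Besides the shell and the picture viewer there is one more tool, called as name(argument=value, ...), one argument or row to a line, values as JSON. send_rows: Moves the arm, as the interface text tells. Its arguments: {"type":"object","properties":{"rows":{"type":"array","items":{"type":"number"}},"squeeze":{"type":"number"}},"required":["rows"]}

```bash
ls; mkdir -p pics; cat > h.py <<'E'
import numpy as np, cv2
from workcell import ctrl
def snap(name,fn=None):
    st=ctrl.get_state(); s=ctrl.snapshot(name)
    if fn: cv2.imwrite('pics/'+fn,cv2.cvtColor(s['pixels'],cv2.COLOR_RGB2BGR))
    return s,st
E
python3 - <<'E'
from h import *
for n in ('scene','side'):
    s,st=snap(n,n+'0.png'); np.savez(n+'.npz',**{k:v for k,v in s.items()})
    print(n,s['K'].tolist(),s['rvec'],s['tvec'])
print(st)
E
```

```text
pics
scene [[499.8286298042071, 0.0, 318.17860310539794], [0.0, 499.8286298042071, 240.57943129233314], [0.0, 0.0, 1.0]] [ 1.9566959   1.20515752 -0.59318274] [-0.21951951 -0.1321578   1.49761575]
side [[624.7051804472618, 0.0, 317.8844254389806], [0.0, 624.7051804472618, 249.62959554040668], [0.0, 0.0, 1.0]] [ 2.20752003 -0.62877369  0.29700261] [-0.40662044  0.30948831  1.30482177]
{'time_s': 0.05, 'joint_pos': array([-1.90019056e-02,  4.23816463e-01,  1.63068247e+00,  4.22865325e-05,
        1.08857242e+00, -1.90031574e-02]), 'qvel': array([-0.00076934, -0.00066824,  0.00013444,  0.00118153,  0.00159772,
        0.00077852]), 'tau': array([ 7.91219791e-04, -5.58903372e+01, -2.82737106e+01,  5.42597434e-05,
        2.98014944e-03, -5.18146635e-06]), 'position': array([6.24489365e-01, 4.49865211e-05, 2.44563838e-01]), 'orientation': array([[ 1.84347554e-05,  9.99998908e-01, -1.47772358e-03],
       [ 9.99999998e-01, -1.83379045e-05,  6.55541294e-05],
       [ 6.55269595e-05, -1.47772479e-03, -9.99998906e-01]]), 'ft_force': array([-0.47279136, -0.11328514,  0.15840747]), 'wrist_torque': array([ 0.01455854, -0.0089467 ,  0.03232471]), 'gripper_force': 0.0, 'width': 1.0055179417515825}
```

View pics/scene0.png

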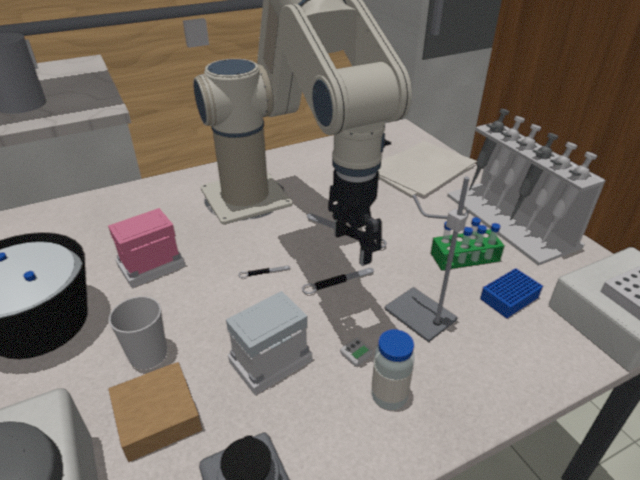

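View pics/side0.png

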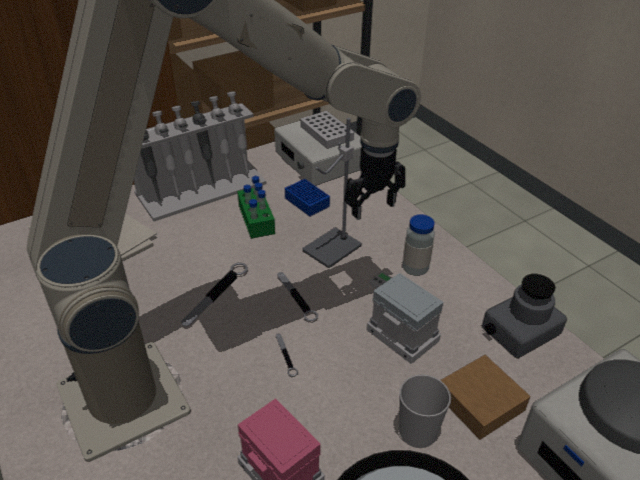

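The scene picture shows the mid-sized spatula with ring at (308,290) and blade tip at (372,270), the grey box at (268,340) and the stand at (420,310). In the side view they are at ring (312,317), tip (280,275), box (405,315) and stand (335,245). I'll enlarge those areas next.

```bash
python3 - <<'E'
import cv2,numpy as np
a=cv2.imread('pics/scene0.png');b=cv2.imread('pics/side0.png')
def c(i,x,y,w,h,W,H):
    p=cv2.resize(i[y:y+h,x:x+w],(W,H),interpolation=cv2.INTER_CUBIC)
    sx=W/w
    for k in range(0,w,10):
        if (x+k)%20==0: cv2.putText(p,str(x+k),(int(k*sx),8),0,.3,(0,0,255),1); cv2.line(p,(int(k*sx),9),(int(k*sx),14),(0,0,255),1)
    for k in range(0,h,10):
        if (y+k)%20==0: cv2.putText(p,str(y+k),(0,int(k*sx)+3),0,.3,(0,0,255),1)
    return p
# 4 tiles 400x300
t=[c(a,220,260,160,120,400,300)*1,c(a,370,220,100,0+75*0+120,400,480)[:300] if 0 else c(a,360,170,240//1*1,180,400,300),c(b,270,260,180,135,400,300),c(b,260,130,200,150,400,300)]
t=[c(a,220,280,100,112,400,448)[:0] if 0 else t[0],t[1],t[2],t[3]]
cv2.imwrite('pics/c1.png',np.vstack([np.hstack(t[:2]),np.hstack(t[2:])]))
E
```

```text
(no output)
```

View pics/c1.png

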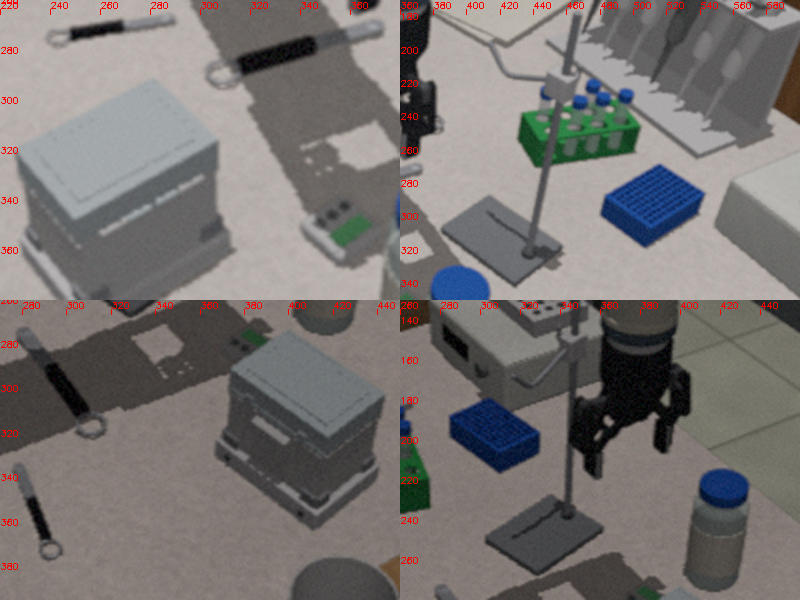

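The enlarged crop gives these positions:

| Feature | Scene view | Side view |
|---|---|---|
| Spatula ring | (309.6,288.8) | (311.4,316.3) |
| Spatula blade tip | (372.8,270.8) | (280.4,274.9) |
| Lid corners | (227,322), (280,293), (307,316), (251,348) | (374,292), (398,275), (442,301), (416,322) |
| Hook tip | (415,196) | (317.5,169) |

I'll also use the stand's base corners and fit planar poses to all of these.

```bash
cat > fit.py <<'E'
import numpy as np, cv2
from scipy.optimize import least_squares
C={n:np.load(n+'.npz') for n in('scene','side')}
def proj(n,P): 
    c=C[n]; return cv2.projectPoints(np.float64(P).reshape(-1,1,3),c['rvec'],c['tvec'],c['K'],None)[0][:,0]
def W(p,P):
    P=np.float64(P)/1000; c,s=np.cos(p[2]),np.sin(p[2])
    return np.c_[P[:,0]*c-P[:,1]*s+p[0],P[:,0]*s+P[:,1]*c+p[1],P[:,2]]
def fit(name,obs,p0):
    f=lambda p:np.concatenate([(proj(n,W(p,[P]))[0]-uv) for n,P,uv in obs])
    r=least_squares(f,p0,loss='soft_l1',f_scale=1.5); print(name,r.x.round(4),np.abs(r.fun).max().round(1)); print(f(r.x).reshape(-1,2).round(1).tolist()); return r.x
if __name__=='__main__':
    S,D='scene','side'
    fit('spat',[(S,(-56,0,8),(309.6,288.8)),(S,(115,0,8),(372.8,270.8)),(D,(-56,0,8),(311.4,316.3)),(D,(115,0,8),(280.4,274.9)),(S,(-40,0,12),(316,286.4)),(S,(40,0,12),(346.4,277.2))],[.6,0,1])
    L=(-43,61,128);R=(-43,-61,128);BL=(43,61,128);BR=(43,-61,128)
    # front seen from robot: left=+y. scene: top/left corners front ; side: left..bottom front
    fit('box',[(S,L,(227.2,322)),(S,R,(280,292.8)),(S,BR,(306.8,316)),(S,BL,(251.2,348)),(D,R,(374.4,292.4)),(D,BR,(398.3,274.9)),(D,BL,(441.9,301.4)),(D,L,(416.3,321.7))],[.8,.2,0.3])
    o=[(S,(-50,0,283),(415.2,196.4)),(S,(40,0,280),(457,221)),(S,(55,0,372),(466,179)),(S,(55,0,12),(437.4,321.2)),(D,(-50,0,283),(317.5,169)),(D,(55,0,12),(343.5,236.5)),(D,(50,0,280),(346,152.5))]
    fit('stand',o,[.8,-.1,0]);fit('stand',o,[.8,-.1,1.5])
E
python3 fit.py
```

```text
spat [0.4601 0.047  1.5095] 3.7
[[-1.0, 0.3], [0.6, -0.7], [0.4, -2.0], [-0.0, -3.7], [-1.1, -0.4], [-0.6, -0.2]]
box [ 0.6049 -0.1683  2.1622] 61.9
[[-2.1, -1.6], [0.5, 52.7], [-1.4, -1.5], [0.9, -55.6], [60.8, -9.0], [0.0, -2.3], [-61.9, 6.5], [2.6, -1.5]]
stand [0.6276 0.1771 0.2378] 5.2
[[-0.5, 0.3], [-5.2, -2.8], [1.6, -0.9], [-0.2, 2.0], [-0.1, -2.3], [0.5, -0.3], [0.2, -0.7]]
stand [0.6276 0.1771 0.2378] 5.2
[[-0.5, 0.3], [-5.2, -2.8], [1.6, -0.9], [-0.2, 2.0], [-0.1, -2.3], [0.5, -0.3], [0.2, -0.7]]
```

```bash
sed -i 's/^    L=.*/    R=(-43,61,128);L=(-43,-61,128);BR=(43,61,128);BL=(43,-61,128)/; s/(40,0,280),(457/(55,0,280),(457/; s/(50,0,280),(346/(55,0,280),(346/' fit.py
python3 - <<'E'
import re
s=open('fit.py').read()
s=s.replace("(D,R,(374.4","(D,R,(374.4")
open('fit.py','w').write(s)
E
python3 fit.py
```

```text
spat [0.4601 0.047  1.5095] 3.7
[[-1.0, 0.3], [0.6, -0.7], [0.4, -2.0], [-0.0, -3.7], [-1.1, -0.4], [-0.6, -0.2]]
box [ 0.6055 -0.1674  0.2125] 2.8
[[-1.4, -2.6], [-0.6, -1.9], [-0.7, -0.4], [-0.2, -0.4], [-0.4, -1.9], [1.2, -2.8], [0.9, -1.7], [1.3, -1.7]]
stand [0.6253 0.1763 0.2481] 1.8
[[-1.7, -0.1], [0.4, 0.2], [0.5, -1.5], [-1.0, 1.2], [-0.6, -1.8], [-0.2, 0.1], [0.8, -1.2]]
stand [0.6253 0.1763 0.2481] 1.8
[[-1.7, -0.1], [0.4, 0.2], [0.5, -1.5], [-1.0, 1.2], [-0.6, -1.8], [-0.2, 0.1], [0.8, -1.2]]
```

send_rows(
  rows=[0.008, -0.0275, 0.008, 0, 0, 0, 1, 0.008, -0.0275, 0.008, 0, 0, 0, 1, 0.008, -0.0275, 0.008, 0, 0, 0, 1, 0.008, -0.0275, 0.008, 0, 0, 0, 1, 0.008, -0.0275, 0.008, 0, 0, 0, 1, 0.007, -0.0275, 0.005, 0, 0, 0, 1, 0, 0, 0, 0, 0, 0, 1],
)

```text
time_s: 0.98
position: [0.4579, 0.0472, 0.1997]
orientation: [[-0.001, 1.0, -0.003], [1.0, 0.001, -0.0], [-0.0, -0.003, -1.0]]
ft_force: [0.7, 0.9, 0.3]
width: 1.002
gripper_force: 0.0
```

```bash
python3 - <<'E'
from h import *
s,st=snap('wrist','w1.png'); print(s['K'],s['hand_eye'],st['joint_pos'],st['position'],st['orientation'])
np.savez('wrist1.npz',**s,pos=st['position'],ori=st['orientation'])
E
```

```text
[[340.78317646   0.         318.0182409 ]
 [  0.         340.78317646 244.8651746 ]
 [  0.           0.           1.        ]] [[-8.79824162e-04 -9.65591427e-01 -2.60062341e-01  6.56567473e-02]
 [ 9.99999611e-01 -8.64708206e-04 -1.72531668e-04 -5.27751591e-06]
 [-5.82829412e-05 -2.60062392e-01  9.65591813e-01 -1.28888577e-01]
 [ 0.00000000e+00  0.00000000e+00  0.00000000e+00  1.00000000e+00]] [7.69239547e-02 2.50285016e-01 2.01923848e+00 2.45977930e-05
 8.74702362e-01 7.60627975e-02] [0.45785524 0.0472304  0.19970824] [[-8.45597674e-04  9.99996192e-01 -2.62686298e-03]
 [ 9.99999626e-01  8.45118449e-04 -1.83537036e-04]
 [-1.81316327e-04 -2.62701720e-03 -9.99996533e-01]]
```

View pics/w1.png

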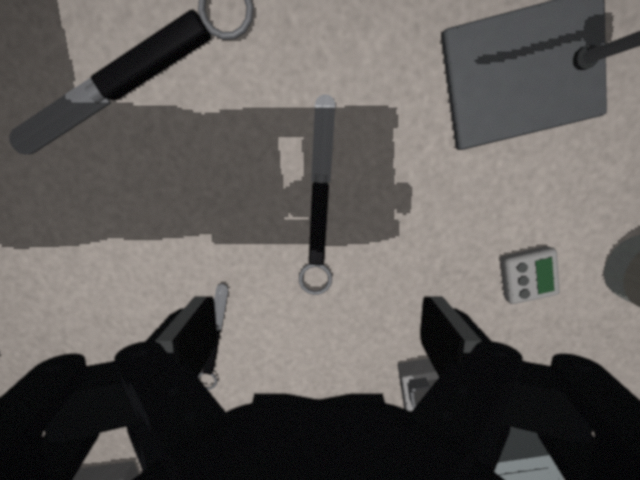

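The wrist picture shows the middle spatula with ring centre at (316,278), blade tip at (326,97), handle front end at (321,182) and rear end at (316,263). The stand base corners are at (444,32), (460,148) and (606,112), with the rod foot at (586,58).

```bash
cat > ray.py <<'E'
import numpy as np
def back(f,uv,z):
    d=np.load(f); R=d['ori'];p=d['pos'];X=d['hand_eye']
    c=R@X[:3,3]+p; r=R@X[:3,:3]@np.linalg.inv(d['K'])@np.array([*uv,1.]); return c+r*(z-c[2])/r[2]
E
python3 - <<'E'
from ray import *
f='wrist1.npz'
P={k:back(f,uv,z) for k,uv,z in [('ring',(316,278),.008),('tip',(326,97),.008),('hf',(321,182),.014),('hr',(316,263),.014),('b1',(444,32),.012),('b2',(460,148),.012),('b3',(606,112),.012),('rod',(586,60),.012)]}
for k,v in P.items(): print(k,v.round(4))
d=P['tip']-P['ring'];print(np.linalg.norm(d),np.arctan2(d[1],d[0])); print('centre',P['ring']+d*56/171)
b=P['b1']-P['b2'];print(np.linalg.norm(b),np.arctan2(b[1],b[0])-np.pi/2, np.linalg.norm(P['b3']-P['b2']))
E
```

```text
ring [ 0.4553 -0.0078  0.008 ]
tip [0.4643 0.1601 0.008 ]
hf [0.46   0.0874 0.014 ]
hr [0.4554 0.0099 0.014 ]
b1 [0.561 0.209 0.012]
b2 [0.5841 0.1172 0.012 ]
b3 [0.7075 0.1473 0.012 ]
rod [0.6819 0.1882 0.012 ]
0.16815867124036296 1.5173260486024347
centre [0.45822922 0.04715824 0.008     ]
0.09467909350002232 0.24639821376526183 0.1270810249446762
```

send_rows(
  rows=[0, 0, 0.04, 0, 0, 0.02, 1, 0, 0, 0.04, 0, 0, 0.02, 1, 0, 0, 0.04, 0, 0, 0.015, 1, 0, 0.001, 0.035, 0, 0, 0, 0.7, 0, 0, 0.02, 0, 0, 0, 0.5, 0, 0, 0.008, 0, 0, 0, 0.4, 0, 0, 0, 0, 0, 0, 0.1, 0, 0, 0, 0, 0, 0, 0, 0, 0, 0, 0, 0, 0, 0, 0, 0, 0, 0, 0, 0, 0],
  squeeze=100,
)

```text
time_s: 2.28
position: [0.4614, 0.047, 0.0178]
orientation: [[0.055, 0.998, 0.001], [0.998, -0.055, 0.0], [0.0, 0.001, -1.0]]
ft_force: [-0.5, 0.0, -0.7]
width: 0.153
gripper_force: 98.5
```

send_rows(
  rows=[0, 0, -0.015, 0, 0, 0, 0, 0, 0, -0.03, 0, 0, 0, 0, 0, 0, -0.04, 0, 0, 0, 0, 0, 0, -0.04, 0, 0, 0, 0, 0, 0, -0.027, 0, 0, 0, 0, 0, 0, 0, 0, 0, 0, 0],
)

```text
time_s: 3.02
position: [0.4623, 0.0471, 0.1721]
orientation: [[0.055, 0.998, 0.006], [0.998, -0.055, 0.0], [0.001, 0.006, -1.0]]
ft_force: [0.3, -0.1, -0.8]
width: 0.156
gripper_force: 98.6
```

```bash
python3 - <<'E'
from fit import *
from workcell import ctrl
st=ctrl.get_state();print(st['joint_pos'],st['position'],st['width'],st['gripper_force'])
# pink box top corners scene px ; z=.128
c=C['scene'];R=cv2.Rodrigues(c['rvec'])[0];o=-R.T@c['tvec']
for uv,z in [((109,226),.128),((162,212),.128),((176,232),.128),((122,249),.128),((184,262),.02),((125,283),.02)]:
    r=R.T@np.linalg.inv(c['K'])@np.array([*uv,1.]);print((o+r*(z-o[2])/r[2]).round(3))
E
```

```text
[ 7.59146168e-02  2.99816089e-01  2.03460902e+00 -2.49654098e-05
  8.01577130e-01  1.30844981e-01] [0.4623363  0.04709487 0.17207315] 0.15578499896876877 98.57279777526855
[ 0.171 -0.384  0.128]
[ 0.169 -0.261  0.128]
[ 0.265 -0.251  0.128]
[ 0.273 -0.372  0.128]
[ 0.243 -0.245  0.02 ]
[ 0.256 -0.388  0.02 ]
```

send_rows(
  rows=[-0.0427, -0.0047, 0, 0, 0, 0, 0, -0.0427, -0.0047, 0, 0, 0, 0, 0, -0.0427, -0.0047, 0, 0, 0, 0, 0, -0.0427, -0.0047, 0, 0, 0, 0, 0, -0.0427, -0.0047, 0, 0, 0, 0, 0, -0.0427, -0.0047, 0, 0, 0, 0, 0, 0, 0, 0, 0, 0, 0.16, 0, 0, 0, 0, 0, 0, 0.17, 0, 0, 0, 0, 0, 0, 0.17, 0, 0, 0, 0, 0, 0, 0.17, 0],
)

```text
time_s: 4.28
position: [0.4179, -0.2069, 0.1684]
orientation: [[0.667, 0.745, -0.002], [0.745, -0.667, 0.001], [-0.0, -0.002, -1.0]]
ft_force: [0.1, -0.1, -1.5]
width: 0.156
gripper_force: 98.7
```

send_rows(
  rows=[0, 0, 0.01, 0, 0, 0.16, 0, 0, 0, 0.02, 0, 0, 0.16, 0, 0, 0, 0.02, 0, 0, 0.16, 0, 0, 0, 0.015, 0, 0, 0.152, 0, 0, 0, 0, 0, 0, 0, 0, 0, 0, 0, 0, 0, 0, 0],
)

```text
time_s: 5.03
position: [0.4186, -0.2072, 0.1044]
orientation: [[0.977, 0.215, -0.0], [0.215, -0.977, 0.0], [-0.0, -0.0, -1.0]]
ft_force: [0.2, 0.2, -1.6]
width: 0.154
gripper_force: 98.6
```

```bash
python3 - <<'E'
from h import *
st=ctrl.get_state();print(st['joint_pos'],st['position'],st['orientation'])
a,_=snap('scene','s2.png');b,_=snap('side','d2.png')
A=a['pixels'][240:390,180:380,::-1];B=b['pixels'][250:430,260:460,::-1]
A=cv2.resize(A,(800,600),interpolation=cv2.INTER_CUBIC)[:, :]
B=cv2.resize(B,(660,594),interpolation=cv2.INTER_CUBIC)
cv2.imwrite('pics/d2c.png',B);cv2.imwrite('pics/s2c.png',A)
E
```

```text
[-4.85113051e-01  4.30529827e-01  2.06035624e+00 -5.83633506e-06
  6.51110315e-01  8.68917031e-01] [ 0.41863133 -0.207221    0.10435508] [[ 9.76596992e-01  2.15077162e-01 -3.58792827e-04]
 [ 2.15077237e-01 -9.76597024e-01  1.85130855e-04]
 [-3.10578588e-04 -2.57966406e-04 -9.99999918e-01]]
```

View pics/d2c.png

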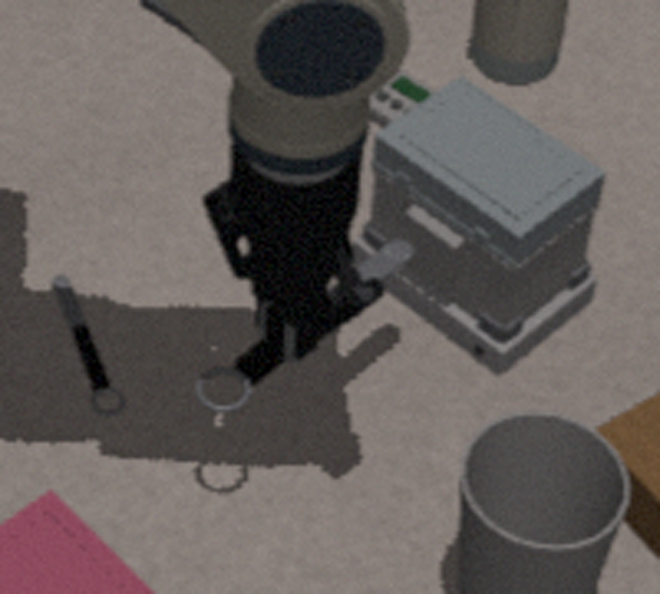

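The side crop shows the spatula held level, with its ring at full-picture pixel (327.6,367.6) and its blade tip at (384.2,326.4). The slot's ledge runs from (383.6,313.6) to (400,323.3).

```bash
python3 - <<'E'
from fit import *
from workcell import ctrl
st=ctrl.get_state();R=st['orientation'];p=st['position']
for n,x in(('ring',-.056),('tip',.115)):
    P=p+R@np.array([x,0,.0098]); print(n,P.round(4),proj('side',P)[0].round(1),proj('scene',P)[0].round(1))
b=[.6055,-.1674,.2125]
print(proj('side',W(b,[(-54,22,93),(-54,-22,93),(-42,22,93),(-42,-22,93)])).round(1).tolist())
E
```

```text
ring [ 0.3643 -0.2194  0.095 ] [327.4 367. ] [204.1 264.2]
tip [ 0.5314 -0.1828  0.0951] [383.8 323.1] [246.  307.2]
[[382.9, 313.4], [398.4, 324.2], [386.6, 310.7], [402.0, 321.3]]
```

View pics/s2c.png

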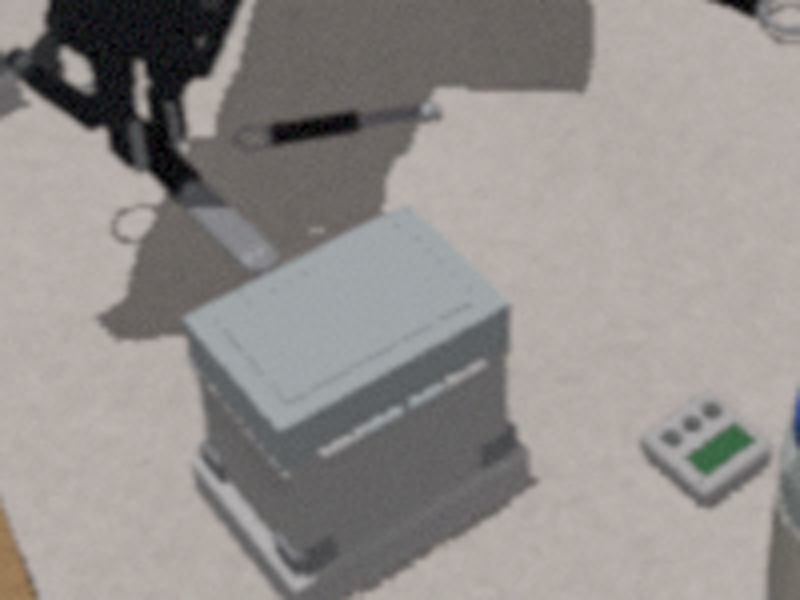

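The scene crop puts the blade tip at (246.3,305.8), about level, with the lid shut. The wrist camera can check the tilt in the grip.

```bash
python3 - <<'E'
from h import *
s,st=snap('wrist','w2.png'); np.savez('wrist2.npz',**s,pos=st['position'],ori=st['orientation'])
cv2.imwrite('pics/w2c.png',cv2.resize(s['pixels'][0:360,140:500,::-1],(600,600),interpolation=cv2.INTER_CUBIC))
X=np.linalg.inv(s['hand_eye'])
for x,y,z in[(.04,0,.0098),(.115,0,.0098),(.115,0,.0138),(-.04,0,.0018)]:
    c=(X@[x,y,z,1])[:3];q=s['K']@c/c[2];print(x,y,z,q[:2].round(1),((q[:2]-[140,0])/.6).round(0))
E
```

```text
0.04 0 0.0098 [318.  217.6] [297. 363.]
0.115 0 0.0098 [317.8   9.4] [296.  16.]
0.115 0 0.0138 [317.8  13.8] [296.  23.]
-0.04 0 0.0018 [318.2 395.8] [297. 660.]
```

View pics/w2c.png

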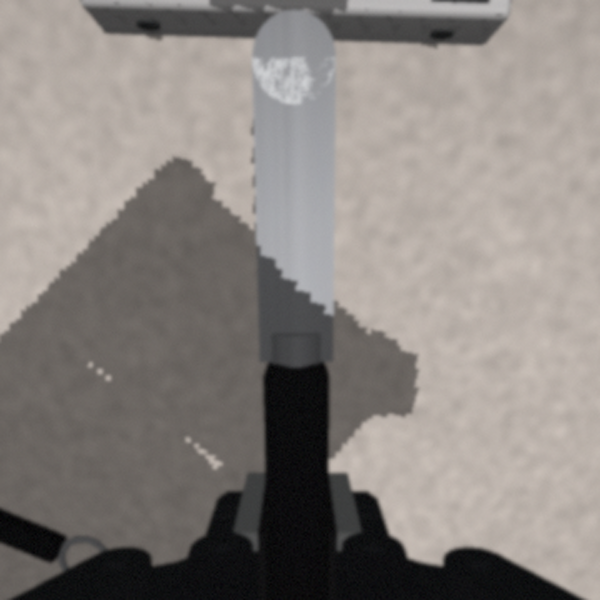

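The wrist crop shows the blade centred, its base at y≈362 and its tip at y≈10, so it is level. The block's bottom front edge runs from (203,19) to (431,25) in full-picture pixels.

```bash
python3 - <<'E'
from ray import *
for z,a,b in((0,(203,19.2),(431,25.2)),(.026,(189,3),(446,5.5))):
    A,B=back('wrist2.npz',a,z),back('wrist2.npz',b,z);d=A-B;print(A.round(4),B.round(4),np.linalg.norm(d),np.arctan2(d[1],d[0])-np.pi/2)
    m=(A+B)/2;print(m,'box origin if x=-50',m[:2]+.05*np.array([np.cos(.2),np.sin(.2)]))
E
```

```text
[ 0.5446 -0.1091  0.    ] [ 0.5709 -0.2444  0.    ] 0.1377745783300774 0.19179079992643722
[ 5.57757431e-01 -1.76738978e-01  2.77555756e-17] box origin if x=-50 [ 0.60676076 -0.16680551]
[ 0.5437 -0.1103  0.026 ] [ 0.5717 -0.2437  0.026 ] 0.13635153869004693 0.20652472981010694
[ 0.55769217 -0.17700309  0.026     ] box origin if x=-50 [ 0.60669549 -0.16706962]
```

send_rows(
  rows=[0, 0, -0.002, 0, 0, 0.015, 0, 0, 0, 0, 0, 0, 0, 0, 0.015, 0, 0, 0, 0, 0, 0, 0.015, 0, 0, 0, 0, 0, 0, 0.012, 0, 0, 0, 0, 0, 0, 0, 0, 0, 0, 0, 0, 0],
)

```text
time_s: 5.92
position: [0.4612, -0.1988, 0.1063]
orientation: [[0.98, 0.199, 0.001], [0.199, -0.98, -0.0], [0.001, 0.0, -1.0]]
ft_force: [-0.3, -1.1, -0.6]
width: 0.155
gripper_force: 98.6
```

```bash
python3 - <<'E'
from h import *
st=ctrl.get_state();print(st['joint_pos'],st['position'],st['ft_force'],st['wrist_torque'])
b,_=snap('side');a,_=snap('scene')
B=cv2.resize(b['pixels'][280:380,320:460,::-1],(700,500),interpolation=cv2.INTER_CUBIC)
cv2.imwrite('pics/d3c.png',B)
E
```

```text
[-4.30604976e-01  4.63935175e-01  1.98528752e+00  1.71466283e-05
  6.91673923e-01  9.40084046e-01] [ 0.46119581 -0.19875299  0.1062618 ] [-0.25339434 -1.06485009 -0.64264745] [-0.01677197  0.01317263  0.01045706]
```

View pics/d3c.png

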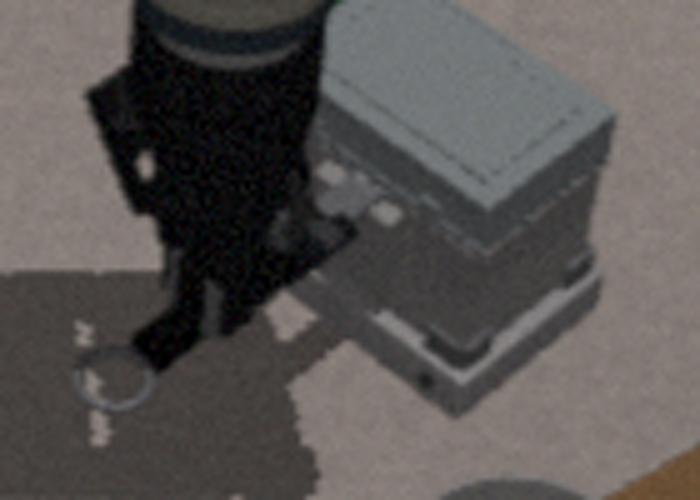

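The side crop shows the blade lying over the middle of the ledge and into the slot under the lid edge, with no contact force. Before tilting I'll fit a kinematic model to check how much joint-5 room there is.

```bash
python3 - <<'E'
import numpy as np
D=[(.4238,1.6307,.62449,.24456),(.25029,2.01924,np.hypot(.45786,.04723),.19971),(.29982,2.03461,np.hypot(.46234,.04709),.17207),(.43053,2.06036,np.hypot(.41863,.20722),.10436),(.46394,1.98529,np.hypot(.4612,.19875),.10626)]
A=[];b=[]
for q,w,r,z in D:
    s=q+w
    A+=[[1,np.sin(q),np.sin(s),np.cos(s),0],[0,np.cos(q),np.cos(s),-np.sin(s),1]];b+=[r,z]
for e in (1,0):
    M=np.array(A)if e else np.delete(np.array(A),3,1)
    x,res,_,sv=np.linalg.lstsq(M,np.array(b),rcond=None);print(x.round(4),res,sv)
E
```

```text
[0.0007 0.5614 0.4838 0.0761 0.0252] [2.96765524e-06] [3.8609368  3.15288427 0.27574334 0.24355857 0.13089181]
[-0.0403  0.5364  0.4822 -0.0077] [0.00066438] [3.43194414 2.85376518 0.24601706 0.13137484]
```

```bash
cat > kin.py <<'E'
import numpy as np
from scipy.spatial.transform import Rotation as Ro
from scipy.optimize import brentq
a,L1,L2,e,hd=0.0007,.5614,.4838,.0761,.0252
def ik(p,R,d=.33):
    h=hd+d; w=np.array(p)-d*R[:,2]; j1=np.arctan2(w[1],w[0]); r=np.hypot(w[0],w[1])-a; z=w[2]-h
    F=np.hypot(L2,e); D2=r*r+z*z; c=(D2-L1**2-F**2)/(2*L1*F)
    if abs(c)>1: return None
    g=np.arccos(c); j2=np.arctan2(r,z)-np.arctan2(F*np.sin(g),L1+F*np.cos(g)); j3=g-np.arctan2(e,L2)
    # forearm vec: L2*(sin s,cos s)+e*(cos s,-sin s) => angle s+atan2(e,L2)
    R36=(Ro.from_euler('z',j1)*Ro.from_euler('y',j2+j3)).inv().as_matrix()@R
    j4=np.arctan2(R36[1,2],R36[0,2]); j5=np.arccos(np.clip(R36[2,2],-1,1))
    j6=np.arctan2(R36[2,1],-R36[2,0])-np.pi/2; j6=(j6+np.pi)%(2*np.pi)-np.pi
    if j4<-1.31: j4+=2*np.pi
    return np.array([j1,j2,j3,j4,j5,j6])
def RT(yaw,th): # tool x = blade along yaw, pitched up by th; tool z down
    return Ro.from_euler('z',yaw).as_matrix()@np.diag([1.,-1,-1])@Ro.from_euler('y',th).as_matrix()
E
python3 - <<'E'
from kin import *
np.set_printoptions(suppress=True,precision=3)
print('check',ik([.4612,-.1988,.1063],RT(.2,0)))
B=np.array([.6065,-.167,0]);bx=lambda x,y,z:B+Ro.from_euler('z',.2).as_matrix()@np.array([x,y,z])
for d in(.25,.33):
  for th in(0,.2,.4,.5):
    R=RT(.2,th);piv=bx(-.054,0,.093);tcp=piv-R@np.array([.073,0,.011]);print('lev',d,th,tcp.round(3),ik(tcp,R,d))
  H=np.array([.626,.176,0]);hx=lambda x,y,z:H+Ro.from_euler('z',.247).as_matrix()@np.array([x,y,z])
  for th in(.6,.8,1,1.2,1.4,1.57):
    R=RT(.247+np.pi,-th)
    for ring in((-.075,0,.305),(-.05,0,.283),(-.018,0,.25)):
        tcp=hx(*ring)-R@np.array([-.056,0,.0098]);print('hang',d,th,ring,tcp.round(3),ik(tcp,R,d))
E
```

```text
check [-0.407  0.464  1.985 -0.     0.692  0.964]
lev 0.25 0 [ 0.482 -0.192  0.104] [-0.379  0.486  1.95   0.     0.706  0.991]
lev 0.25 0.2 [ 0.481 -0.192  0.089] [-0.437  0.48   2.045  0.265  0.469  0.706]
lev 0.25 0.4 [ 0.483 -0.192  0.075] [-0.499  0.51   2.127  0.937  0.316  0.   ]
lev 0.25 0.5 [ 0.486 -0.192  0.068] [-0.529  0.539  2.162  1.412  0.329 -0.497]
hang 0.25 0.6 (-0.075, 0, 0.305) [0.503 0.145 0.281] [ 0.293  0.066  2.138 -0.078  0.339 -1.459]
hang 0.25 0.6 (-0.05, 0, 0.283) [0.527 0.151 0.259] [ 0.29   0.144  2.112 -0.086  0.287 -1.452]
hang 0.25 0.6 (-0.018, 0, 0.25) [0.558 0.159 0.226] [ 0.287  0.248  2.076 -0.104  0.219 -1.436]
hang 0.25 0.8 (-0.075, 0, 0.305) [0.509 0.146 0.272] [ 0.297  0.091  2.24  -1.262  0.038 -0.274]
hang 0.25 0.8 (-0.05, 0, 0.283) [0.533 0.153 0.25 ] [0.294 0.175 2.21  3.802 0.055 0.943]
hang 0.25 0.8 (-0.018, 0, 0.25) [0.564 0.16  0.217] [0.29  0.287 2.169 3.407 0.118 1.337]
hang 0.25 1 (-0.075, 0, 0.305) [0.516 0.148 0.263] [0.301 0.166 2.323 3.274 0.35  1.475]
hang 0.25 1 (-0.05, 0, 0.283) [0.54  0.154 0.241] [0.297 0.254 2.289 3.249 0.
[... 2173 characters left out ...]
 0.283) [0.549 0.157 0.234] [0.314 0.516 2.498 3.212 1.073 1.561]
hang 0.33 1.2 (-0.018, 0, 0.25) [0.58  0.164 0.201] [0.307 0.628 2.429 3.203 1.116 1.565]
hang 0.33 1.4 (-0.075, 0, 0.305) [0.535 0.153 0.251] [0.323 0.721 2.554 3.217 1.533 1.581]
hang 0.33 1.4 (-0.05, 0, 0.283) [0.559 0.159 0.229] [0.316 0.777 2.494 3.209 1.53  1.58 ]
hang 0.33 1.4 (-0.018, 0, 0.25) [0.59  0.167 0.196] [0.308 0.857 2.412 3.202 1.527 1.579]
hang 0.33 1.57 (-0.075, 0, 0.305) [0.544 0.155 0.249] [0.322 0.935 2.509 3.22  1.871 1.594]
hang 0.33 1.57 (-0.05, 0, 0.283) [0.568 0.161 0.227] [0.315 0.969 2.443 3.212 1.84  1.59 ]
hang 0.33 1.57 (-0.018, 0, 0.25) [0.599 0.169 0.194] [0.307 1.025 2.354 3.203 1.807 1.585]
```

send_rows(
  rows=[0.011, -0.001, 0, 0, 0, 0, 0, 0.011, -0.001, 0, 0, 0, 0, 0, 0, 0, 0.002, 0, 0, 0, 0, -0.0005, 0, 0.0037, 0, 0.05, 0, 0, -0.0005, 0, 0.0037, 0, 0.05, 0, 0, -0.0005, 0, 0.0037, 0, 0.05, 0, 0, -0.0005, 0, 0.0037, 0, 0.05, 0, 0, -0.0005, 0, 0.0037, 0, 0.05, 0, 0, -0.0005, 0, 0.0037, 0, 0.05, 0, 0, 0, 0, 0, 0, 0, 0, 0],
  squeeze=120,
)

```text
time_s: 7.28
position: [0.4797, -0.1926, 0.0814]
orientation: [[0.937, 0.196, 0.288], [0.187, -0.981, 0.059], [0.294, -0.001, -0.956]]
ft_force: [0.5, -0.6, 0.2]
width: 0.145
gripper_force: 122.2
```

```bash
python3 - <<'E'
from h import *
from kin import *
st=ctrl.get_state();print(st['joint_pos'].round(3),st['position'],st['ft_force'],st['wrist_torque'])
for d in(.2,.25,.29,.33,.37):print(d,ik(st['position'],st['orientation'],d).round(3))
E
```

```text
[-0.512  0.486  2.109  0.56   0.371  0.355] [ 0.4797213  -0.19255725  0.08142999] [ 0.48386097 -0.56896065  0.22761094] [-0.04727915  0.18911612  0.03755026]
0.2 [-0.451  0.496  2.066  0.498  0.383  0.477]
0.25 [-0.47   0.49   2.092  0.529  0.371  0.426]
0.29 [-0.487  0.485  2.111  0.555  0.363  0.384]
0.33 [-0.504  0.481  2.131  0.582  0.354  0.339]
0.37 [-0.521  0.478  2.15   0.61   0.347  0.293]
```

send_rows(
  rows=[-0.0004, 0, 0.0029, 0, 0.04, 0, 0, -0.0004, 0, 0.0029, 0, 0.04, 0, 0, -0.0004, 0, 0.0029, 0, 0.04, 0, 0, -0.0004, 0, 0.0029, 0, 0.04, 0, 0, 0, 0, 0, 0, 0, 0, 0],
)

```text
time_s: 7.9
position: [0.4837, -0.1922, 0.0705]
orientation: [[0.879, 0.197, 0.435], [0.176, -0.98, 0.088], [0.444, -0.001, -0.896]]
ft_force: [1.6, 1.3, -0.9]
width: 0.148
gripper_force: 122.1
```

send_rows(
  rows=[-0.0004, 0, 0.0029, 0, 0.04, 0, 0, -0.0004, 0, 0.0029, 0, 0.04, 0, 0, -0.0004, 0, 0.0029, 0, 0.04, 0, 0, 0, 0, 0, 0, 0, 0, 0],
)

```text
time_s: 8.4
position: [0.4868, -0.1914, 0.0624]
orientation: [[0.82, 0.198, 0.536], [0.165, -0.98, 0.11], [0.548, -0.002, -0.837]]
ft_force: [0.0, -0.6, -1.3]
width: 0.143
gripper_force: 122.0
```

```bash
python3 - <<'E'
from h import *
st=ctrl.get_state();R=st['orientation'];p=st['position'];print(st['joint_pos'].round(3),st['ft_force'],st['wrist_torque'])
t=p+R@[.115,0,.0098]-[.6065,-.167,0];c,s=np.cos(.2),np.sin(.2);print('tip box',t[0]*c+t[1]*s,-t[0]*s+t[1]*c,t[2])
b,_=snap('side');a,_=snap('scene')
B=cv2.resize(b['pixels'][270:370,330:450,::-1],(400,333),interpolation=cv2.INTER_CUBIC)
A=cv2.resize(a['pixels'][275:375,200:320,::-1],(400,333),interpolation=cv2.INTER_CUBIC)
cv2.imwrite('pics/d4.png',np.hstack([B,A]))
E
```

```text
[-0.62   0.576  2.215  1.727  0.418 -0.9  ] [ 0.03511714 -0.63826603 -1.27479471] [-0.06323531  0.31371009  0.05836401]
tip box -0.02059046578934619 -0.0003296920330635583 0.11713817852144538
```

View pics/d4.png

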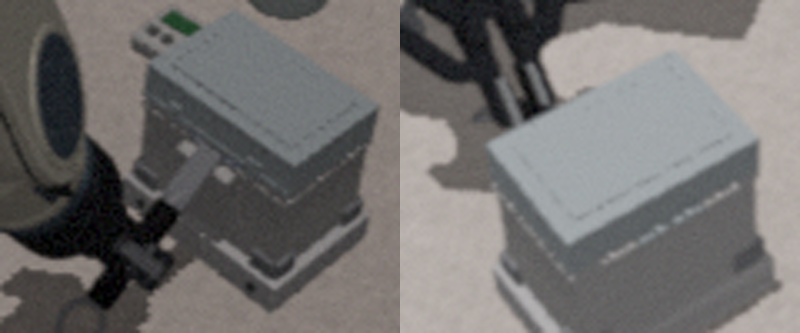

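The crop shows the blade wedged through the middle of the slot over the ledge, with the lid's front corner at about (375,291), some 3 mm up. So the lid has broken free. Next I'll work out the swing.

```bash
cat > swing.py <<'E'
from kin import *
from workcell import ctrl
np.set_printoptions(suppress=True,precision=4)
B=np.array([.6065,-.167,0]);M=Ro.from_euler('z',.2).as_matrix()
def pose(th,ph,rt=.055):
    ht=min((.083-rt)*np.tan(min(ph+th,1.4))-.00125/np.cos(min(ph+th,1.4)),.0243)
    x=.043-rt*np.cos(th)+ht*np.sin(th);z=.1+rt*np.sin(th)+ht*np.cos(th)
    R=RT(.2,ph);return B+M@np.array([x,0,z])-R@np.array([.115,0,.0098]),R
def rows(poses,p,R):
    out=[]
    for P,Q in poses:
        d=R.T@(P-p);w=Ro.from_matrix(R.T@Q).as_rotvec();out.append(np.r_[d,w]);p,R=P,Q
    return np.array(out)
def clear(P,Q,th):
    # 2D gripper samples in box frame vs lid rectangle and box
    g=[(x,0,z) for x in np.linspace(-.014,.014,7) for z in np.linspace(-.06,.016,12)]+[(x,0,z) for x in np.linspace(-.043,.043,10) for z in np.linspace(-.2,-.056,15)]
    W=(M.T@((P+np.array(g)@Q.T)-B).T).T; v=W[:,[0,2]]-[.043,.1]
    r=-v[:,0]*np.cos(th)+v[:,1]*np.sin(th);h=v[:,0]*np.sin(th)+v[:,1]*np.cos(th)
    dl=np.hypot(np.maximum(np.maximum(-r,r-.086),0),np.maximum(np.maximum(-h,h-.028),0)).min()
    db=np.hypot(np.maximum(-.054-W[:,0],0),np.maximum(W[:,2]-.0995,0)).min(); return dl,db
E
python3 - <<'E'
from swing import *
st=ctrl.get_state();p,R=st['position'],st['orientation']
ths=[.06]+list(np.linspace(.12,1.82,18)); ph=lambda t:.58*max(0,1-max(t-.1,0)/.8)
ps=[pose(t,ph(t)) for t in ths]
for t,q,r in zip(ths,ps,rows(ps,p,R)): print('%.2f %.2f'%(t,ph(t)),r,q[0].round(3),np.round(clear(*q,t),3),ik(*q,.295).round(2))
E
```

```text
0.06 0.58 [ 0.0112 -0.0002  0.0011 -0.0002  0.0011 -0.0006] [ 0.496 -0.189  0.068] [0.065 0.038] [-0.58  0.57  2.21  1.74  0.4  -0.87]
0.12 0.57 [ 0.0044 -0.     -0.0051  0.     -0.0145  0.    ] [ 0.497 -0.189  0.074] [0.064 0.037] [-0.57  0.55  2.2   1.66  0.38 -0.78]
0.22 0.49 [ 0.0072 -0.     -0.0119  0.     -0.0725 -0.    ] [ 0.497 -0.189  0.088] [0.063 0.038] [-0.54  0.5   2.17  1.3   0.34 -0.39]
0.32 0.42 [ 0.0074  0.     -0.0116 -0.     -0.0725 -0.    ] [ 0.498 -0.189  0.102] [0.062 0.037] [-0.51  0.46  2.14  0.9   0.35  0.03]
0.42 0.35 [ 0.0069  0.     -0.0107 -0.     -0.0725 -0.    ] [ 0.5   -0.189  0.115] [0.062 0.036] [-0.48  0.43  2.1   0.58  0.4   0.38]
0.52 0.28 [ 0.0067 -0.     -0.0103  0.     -0.0725  0.    ] [ 0.503 -0.188  0.127] [0.062 0.038] [-0.45  0.41  2.05  0.36  0.48  0.62]
0.62 0.20 [ 0.0067 -0.     -0.0101 -0.     -0.0725 -0.    ] [ 0.506 -0.187  0.138] [0.062 0.041] [-0.42  0.4   2.    0.21  0.58  0.78]
0.72 0.13 [ 0.0068  0.     -0.01    0.     -0.0725 -0.    ] [ 0.511 -0.186  0.149] [0.062 0.045] [-0.39  0.4   1.95  0.11  0.68  0.9 ]
0.82 0.06 [ 0.0068  
[... 734 characters left out ...]
.058 0.054] [-0.32  0.45  1.8  -0.    0.9   1.05]
1.42 0.00 [0.0059 0.     0.0013 0.     0.     0.    ] [ 0.551 -0.178  0.168] [0.058 0.052] [-0.31  0.46  1.79 -0.    0.9   1.06]
1.52 0.00 [0.0057 0.     0.0019 0.     0.     0.    ] [ 0.557 -0.177  0.166] [0.059 0.05 ] [-0.31  0.47  1.78  0.    0.9   1.06]
1.62 0.00 [0.0055 0.     0.0024 0.     0.     0.    ] [ 0.562 -0.176  0.164] [0.06  0.048] [-0.3   0.48  1.77  0.    0.9   1.07]
1.72 0.00 [ 0.0052 -0.      0.003   0.      0.      0.    ] [ 0.567 -0.175  0.161] [0.061 0.045] [-0.3   0.49  1.76  0.    0.9   1.07]
1.82 0.00 [0.0049 0.     0.0035 0.     0.     0.    ] [ 0.572 -0.174  0.157] [0.064 0.042] [-0.3   0.5   1.75  0.    0.9   1.08]
```

send_rows(
  rows=[0.0056, 0, 0.0005, 0, 0, 0, 0, 0.0056, 0, 0.0005, 0, 0, 0, 0, 0.0044, 0, -0.0051, 0, -0.0145, 0, 0, 0.0036, 0, -0.006, 0, -0.036, 0, 0, 0.0036, 0, -0.006, 0, -0.036, 0, 0, 0.0037, 0, -0.0058, 0, -0.0362, 0, 0, 0.0037, 0, -0.0058, 0, -0.0362, 0, 0.0035, 0, -0.0054, 0, -0.0362, 0, 0, 0.0035, 0, -0.0054, 0, -0.0362, 0, 0, 0.0067, 0, -0.0103, 0, -0.0725, 0, 0, 0, 0, 0, 0, 0, 0, 0],
)

```text
invalid input
```

```bash
cat > lidmatch.py <<'E'
from h import *
import sys; from swing import *
# compare lid mask with model: pale grey lid outline projected at angles
def lid(th):
    f=lambda r,h,y:B+M@np.array([.043-r*np.cos(th)+h*np.sin(th),y,.1+r*np.sin(th)+h*np.cos(th)])
    return np.array([f(r,h,y) for r in(0,.086) for h in(0,.028) for y in(-.061,.061)])
E
python3 - <<'E'
from lidmatch import *
st=ctrl.get_state();print(st['joint_pos'].round(3),st['position'],st['ft_force'],st['wrist_torque'])
R,p=st['orientation'],st['position'];t=M.T@(p+R@[.115,0,.0098]-B);print('tip',t)
s,_=snap('side','d5.png')
E
```

```text
[-0.619  0.576  2.215  1.727  0.417 -0.901] [ 0.4867 -0.1915  0.0625] [ 0.2084  0.5081 -1.7905] [-0.1156  0.481  -0.0468]
tip [-0.0206 -0.0003  0.1172]
```

send_rows(
  rows=[0.0056, 0, 0.0005, 0, 0, 0, 0, 0.0056, 0, 0.0005, 0, 0, 0, 0, 0.0044, 0, -0.0051, 0, -0.0145, 0, 0, 0.0036, 0, -0.006, 0, -0.036, 0, 0, 0.0036, 0, -0.006, 0, -0.036, 0, 0, 0.0037, 0, -0.0058, 0, -0.0362, 0, 0, 0.0037, 0, -0.0058, 0, -0.0362, 0, 0, 0.0035, 0, -0.0054, 0, -0.0362, 0, 0, 0.0035, 0, -0.0054, 0, -0.0362, 0, 0, 0.0067, 0, -0.0103, 0, -0.0725, 0, 0, 0, 0, 0, 0, 0, 0, 0],
)

```text
time_s: 9.93
position: [0.5045, -0.1882, 0.1277]
orientation: [[0.942, 0.199, 0.269], [0.192, -0.98, 0.053], [0.275, 0.002, -0.962]]
ft_force: [-0.6, -1.0, -4.0]
width: 0.146
gripper_force: 121.8
```

```bash
python3 - <<'E'
from lidmatch import *
st=ctrl.get_state();print(st['joint_pos'].round(3),st['position'],st['ft_force'],st['wrist_torque'])
R,p=st['orientation'],st['position'];t=M.T@(p+R@[.115,0,.0098]-B);print('tip',t)
s,_=snap('scene','s5.png')
from fit import proj
im=s['pixels'].astype(int)
# lid bluish-grey: count fraction of predicted lid-region pixels matching the lid's color
ref=cv2.imread('pics/scene0.png')[305:330,255:280,::-1].reshape(-1,3).mean(0);print(ref)
m=(np.abs(im-ref).max(2)<22).astype(np.uint8)
for th in np.arange(0,1.9,.1):
    h=cv2.convexHull(proj('scene',lid(th)).astype(np.float32)).astype(int);k=np.zeros(m.shape,np.uint8);cv2.fillConvexPoly(k,h,1)
    top=proj('scene',lid(th)[[2,3,7,6]]).astype(int);k2=np.zeros(m.shape,np.uint8);cv2.fillConvexPoly(k2,top,1)
    u=np.zeros(m.shape,np.uint8);u[230:390,190:340]=1
    print(round(th,1),round((m*k2).sum()/max(1,(k2|(m*u)).sum()),2),end='; ')
E
```

```text
[-0.47   0.413  2.043  0.366  0.492  0.593] [ 0.5045 -0.1882  0.1277] [-0.572  -1.0431 -4.0495] [-0.261   0.6387 -0.2176]
tip [ 0.0091 -0.0004  0.1499]
[162.4304 167.9344 170.696 ]
0.0 0.16; 0.1 0.18; 0.2 0.19; 0.3 0.21; 0.4 0.22; 0.5 0.23; 0.6 0.23; 0.7 0.22; 0.8 0.21; 0.9 0.2; 1.0 0.19; 1.1 0.17; 1.2 0.16; 1.3 0.14; 1.4 0.12; 1.5 0.1; 1.6 0.08; 1.7 0.06; 1.8 0.03;
```

send_rows(
  rows=[0.0067, 0, -0.0101, 0, -0.0725, 0, 0, 0.0068, 0, -0.01, 0, -0.0725, 0, 0, 0.0068, 0, -0.0098, 0, -0.0725, 0, 0, 0.0066, 0, -0.008, 0, -0.058, 0, 0, 0.0059, 0, -0.0011, 0, 0, 0, 0, 0.006, 0, -0.0005, 0, 0, 0, 0, 0.006, 0, 0.0001, 0, 0, 0, 0, 0.006, 0, 0.0007, 0, 0, 0, 0, 0.006, 0, 0.0013, 0, 0, 0, 0, 0.0057, 0, 0.0019, 0, 0, 0, 0, 0, 0, 0, 0, 0, 0, 0],
)

```text
time_s: 11.35
position: [0.5583, -0.1773, 0.166]
orientation: [[0.98, 0.198, 0.002], [0.198, -0.98, -0.0], [0.002, 0.0, -1.0]]
ft_force: [-3.9, -0.5, -2.7]
width: 0.146
gripper_force: 121.8
```

send_rows(
  rows=[0.0055, 0, 0.0024, 0, 0, 0, 0, 0.0052, 0, 0.003, 0, 0, 0, 0, 0.0049, 0, 0.0035, 0, 0, 0, 0, 0, 0, 0, 0, 0, 0, 0],
)

```text
time_s: 11.85
position: [0.5737, -0.1742, 0.1571]
orientation: [[0.98, 0.197, 0.002], [0.197, -0.98, -0.0], [0.002, 0.0, -1.0]]
ft_force: [-2.0, 0.1, -2.2]
width: 0.148
gripper_force: 122.0
```

```bash
python3 - <<'E'
from lidmatch import *
st=ctrl.get_state();print(st['joint_pos'].round(3),st['position'],st['ft_force'],st['wrist_torque'])
R,p=st['orientation'],st['position'];t=M.T@(p+R@[.115,0,.0098]-B);print('tip',t,R[:,0])
a,_=snap('scene','s6.png');b,_=snap('side','d6.png')
A=cv2.resize(a['pixels'][200:400,170:410,::-1],(400,333),interpolation=cv2.INTER_CUBIC)
Bm=cv2.resize(b['pixels'][190:390,280:480,::-1],(400,400),interpolation=cv2.INTER_CUBIC)[:333]
cv2.imwrite('pics/v6.png',np.hstack([A,Bm]))
E
```

```text
[-0.315  0.497  1.748  0.001  0.895  1.057] [ 0.5737 -0.1742  0.1571] [-2.0108  0.0648 -2.2191] [-0.0445  0.4756  0.0525]
tip [ 0.0814 -0.0007  0.1475] [0.9803 0.1975 0.002 ]
```

View pics/v6.png

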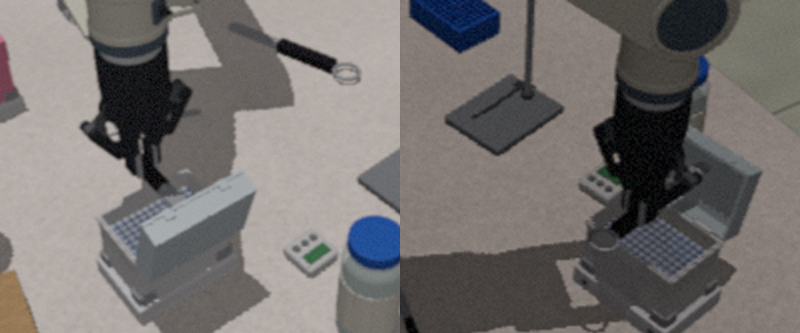

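The last picture shows the lid open and leaning back past upright, the tips untouched and the blade above them. All picture views are used, so from here I check numerically. Next I'll back out and plan the re-orientation for hanging.

send_rows(
  rows=[-0.02, 0, -0.001, 0, 0, 0, 0, -0.03, 0, -0.002, 0, 0, 0, 0, -0.03, 0, -0.006, 0, 0, 0, 0, -0.02, 0, -0.025, 0, 0, 0, 0, 0, 0, -0.04, 0, 0, 0, 0, 0, 0, -0.04, 0, 0, 0, 0, 0, 0, -0.03, 0, 0, 0, 0, 0, 0, 0, 0, 0, 0, 0],
)

```text
time_s: 12.95
position: [0.4771, -0.1948, 0.3044]
orientation: [[0.98, 0.197, 0.009], [0.197, -0.98, -0.003], [0.008, 0.005, -1.0]]
ft_force: [-1.0, -0.1, -1.6]
width: 0.147
gripper_force: 122.1
```

```bash
cat > hang.py <<'E'
from swing import *
H=np.array([.626,.176,0]);MH=Ro.from_euler('z',.247).as_matrix()
def hp(ring,th,off=(-.056,0,.0098),yaw=.247):
    R=RT(yaw+np.pi,-th);return H+MH@np.array(ring)-R@np.array(off),R
E
python3 - <<'E'
from hang import *
from h import *
s,st=snap('wrist','w7.png');np.savez('wrist7.npz',**s,pos=st['position'],ori=st['orientation'])
p0=cv2.imread('pics/w2.png').astype(int);p1=cv2.imread('pics/w7.png').astype(int)
print(st['position'],st['joint_pos'].round(2),st['ft_force'])
for nm,im in(('w2',p0),('w7',p1)):
    print(nm,'centre col',[int(im[v,310:326].mean()) for v in range(0,40,2)],'base',[int(im[v,310:326].mean()) for v in range(180,240,3)])
    print([ (v,[int(im[v,u].mean()) for u in range(280,356,4)]) for v in (40,150)])
for P in((.56,-.12,.32),(.58,-.15,.34),(.60,-.2,.34)):
    print(P)
    for th in(0,.3,.5,.7,.9,1.1,1.3,1.55):
        print(th,ik(np.array(P),RT(.247+np.pi,-th),.295).round(2))
E
```

```text
[ 0.4771 -0.1948  0.3044] [-0.41  0.19  1.82  0.    1.13  0.96] [-0.9522 -0.0818 -1.642 ]
w2 centre col [98, 98, 99, 126, 140, 142, 142, 143, 143, 144, 144, 145, 145, 146, 146, 146, 148, 165, 180, 184] base [78, 77, 77, 76, 76, 76, 75, 66, 72, 72, 72, 72, 72, 58, 13, 11, 12, 12, 12, 12]
[(40, [164, 166, 166, 188, 192, 183, 189, 196, 165, 188, 194, 173, 148, 154, 151, 164, 164, 164, 170]), (150, [99, 100, 98, 98, 132, 169, 171, 171, 169, 175, 177, 174, 174, 173, 172, 175, 176, 173, 175])]
w7 centre col [160, 161, 160, 154, 147, 146, 147, 147, 148, 149, 149, 150, 150, 151, 151, 152, 152, 153, 155, 159] base [150, 122, 94, 88, 79, 78, 77, 68, 74, 74, 75, 74, 74, 59, 14, 11, 13, 13, 13, 13]
[(40, [86, 85, 83, 147, 151, 153, 157, 178, 176, 156, 157, 157, 155, 155, 154, 142, 78, 79, 74]), (150, [101, 102, 101, 111, 173, 174, 176, 177, 175, 179, 183, 181, 179, 178, 178, 179, 177, 179, 182])]
(0.56, -0.12, 0.32)
0 [-0.21  0.27  1.67  0.    1.2  -2.03]
0.3 [-0.29  0.16  1.85  0.2   0.89 -2.21]
0.5 [-0.35  0.11  1.96  0.44  0.69 -2.45]
0.7 [-0.42  0.09  2.07  0.85  0.56 -2.88]
0.9 [-0.48  0.11
[... 160 characters left out ...]
-0.15, 0.34)
0 [-0.25  0.29  1.59  0.    1.25 -2.07]
0.3 [-0.33  0.18  1.77  0.2   0.95 -2.25]
0.5 [-0.39  0.14  1.88  0.43  0.76 -2.47]
0.7 [-0.46  0.11  1.99  0.8   0.62 -2.84]
0.9 [-0.53  0.13  2.09  1.29  0.6   2.93]
1.1 [-0.58  0.19  2.18  1.74  0.73  2.46]
1.3 [-0.62  0.29  2.24  2.02  0.96  2.14]
1.55 [-0.65  0.47  2.28  2.2   1.31  1.89]
(0.6, -0.2, 0.34)
0 [-0.32  0.35  1.52  0.    1.28 -2.14]
0.3 [-0.41  0.24  1.69  0.22  0.98 -2.32]
0.5 [-0.47  0.2   1.8   0.45  0.8  -2.55]
0.7 [-0.54  0.18  1.91  0.81  0.68 -2.9 ]
0.9 [-0.6   0.2   2.01  1.25  0.67  2.93]
1.1 [-0.65  0.25  2.09  1.65  0.78  2.51]
1.3 [-0.69  0.34  2.15  1.93  0.98  2.2 ]
1.55 [-0.71  0.5   2.18  2.12  1.29  1.96]
```

The spatula hasn't slipped in the grip: its tip and base rows are unchanged. Joint 6 would wrap if I rolled first, so I'll tilt blade-up first and then roll by half a turn.

```bash
python3 - <<'E'
from hang import *
st=ctrl.get_state();p,R=st['position'],st['orientation']
P=np.array([.58,-.15,.34]);n=12
ps=[(p+(P-p)*min(1,(i+1)/6),RT(.247,1.56*(i+1)/n)) for i in range(n)]
for q,r in zip(ps,rows(ps,p,R)): print(r.round(4),ik(*q,.295).round(2))
Q=ps[-1]
for k in range(0,5): print('roll',ik(Q[0],Q[1]@Ro.from_euler('z',k*np.pi/4).as_matrix(),.295).round(2))
for ring in((-.09,0,.31),(-.09,0,.285),(-.05,0,.283),(-.035,0,.268),(-.018,0,.247)): 
    a=hp(ring,1.56);print(ring,a[0].round(4),ik(*a,.295).round(2))
E
```

```text
[ 0.0185 -0.0038 -0.0062  0.0058  0.125  -0.048 ] [-0.41  0.16  1.85  0.09  1.03  0.87]
[ 0.0193 -0.0029 -0.0038  0.      0.13   -0.    ] [-0.43  0.13  1.88  0.2   0.93  0.79]
[ 0.0196 -0.0029 -0.0013  0.      0.13    0.    ] [-0.44  0.12  1.92  0.33  0.83  0.69]
[ 0.0196 -0.0029  0.0013 -0.      0.13    0.    ] [-0.46  0.1   1.96  0.5   0.74  0.54]
[ 0.0193 -0.0029  0.0038 -0.      0.13   -0.    ] [-0.48  0.1   2.    0.72  0.65  0.35]
[ 0.0186 -0.0029  0.0063 -0.      0.13    0.    ] [-0.49  0.12  2.03  0.99  0.6   0.1 ]
[ 0.    0.    0.   -0.    0.13 -0.  ] [-0.53  0.13  2.1   1.32  0.61 -0.24]
[0.   0.   0.   0.   0.13 0.  ] [-0.57  0.16  2.15  1.62  0.68 -0.56]
[ 0.    0.    0.    0.    0.13 -0.  ] [-0.6   0.22  2.2   1.85  0.8  -0.81]
[ 0.    0.    0.   -0.    0.13  0.  ] [-0.62  0.29  2.24  2.02  0.96 -1.  ]
[ 0.    0.    0.   -0.    0.13 -0.  ] [-0.64  0.37  2.27  2.13  1.14 -1.15]
[ 0.    0.    0.    0.    0.13 -0.  ] [-0.65  0.47  2.28  2.21  1.32 -1.26]
roll [-0.65  0.47  2.28  2.21  1.32 -1.26]
roll [-0.65  0.47  2.28  2.21  1.32 -0.48]
roll [-0.65  0.47  2.28  2.21  1.32  0.31]
roll [-0.65  0.47  2.28  2.21  1.32  1.09]
roll [-0.65  0.47  2.28  2.21  1.32  1.88]
(-0.09, 0, 0.31) [0.5286 0.1515 0.2541] [0.32 0.75 2.5  3.21 1.67 1.58]
(-0.09, 0, 0.285) [0.5286 0.1515 0.2291] [0.32 0.84 2.49 3.21 1.75 1.58]
(-0.05, 0, 0.283) [0.5674 0.1612 0.2271] [0.31 0.81 2.41 3.2  1.64 1.58]
(-0.035, 0, 0.268) [0.582  0.1649 0.2121] [0.3  0.85 2.37 3.2  1.63 1.57]
(-0.018, 0, 0.247) [0.5985 0.1691 0.1911] [0.3  0.9  2.32 3.2  1.63 1.57]
```

send_rows(
  rows=[0.0185, -0.0038, -0.0062, 0.0058, 0.125, -0.048, 0, 0.0193, -0.0029, -0.0038, 0, 0.13, 0, 0, 0.0196, -0.0029, -0.0013, 0, 0.13, 0, 0, 0.0196, -0.0029, 0.0013, 0, 0.13, 0, 0, 0.0193, -0.0029, 0.0038, 0, 0.13, 0, 0, 0.0093, -0.0015, 0.0032, 0, 0.065, 0, 0, 0.0093, -0.0014, 0.0031, 0, 0.065, 0, 0, 0, 0, 0, 0, 0.065, 0, 0, 0, 0, 0, 0, 0.065, 0, 0, 0, 0, 0, 0, 0.065, 0, 0, 0, 0, 0, 0, 0.065, 0, 0],
)

```text
time_s: 14.38
position: [0.5781, -0.1501, 0.337]
orientation: [[0.496, 0.243, 0.834], [0.121, -0.97, 0.21], [0.86, -0.004, -0.511]]
ft_force: [-0.1, -0.3, -1.1]
width: 0.149
gripper_force: 122.2
```

send_rows(
  rows=[0, 0, 0, 0, 0.1, 0, 0, 0, 0, 0, 0, 0.13, 0, 0, 0, 0, 0, 0, 0.13, 0, 0, 0, 0, 0, 0, 0.13, 0, 0, 0, 0, 0, 0, 0.03, 0, 0, 0, 0, 0, 0, 0, 0, 0],
)

```text
time_s: 15.12
position: [0.5785, -0.1499, 0.3361]
orientation: [[0.021, 0.244, 0.97], [-0.001, -0.97, 0.244], [1.0, -0.006, -0.02]]
ft_force: [0.1, 0.2, -1.1]
width: 0.141
gripper_force: 122.3
```

```bash
python3 - <<'E'
from hang import *
st=ctrl.get_state();print(st['joint_pos'].round(3),st['position'],st['orientation'],st['ft_force'])
E
```

```text
[-0.664  0.459  2.272  2.183  1.304 -1.231] [ 0.5785 -0.1499  0.3361] [[ 0.021   0.2438  0.9696]
 [-0.0014 -0.9698  0.2439]
 [ 0.9998 -0.0064 -0.02  ]] [ 0.1498  0.1674 -1.13  ]
```

send_rows(
  rows=[0, 0, 0, 0, 0, 0.17, 0, 0, 0, 0, 0, 0, 0.175, 0, 0, 0, 0, 0, 0, 0.175, 0, 0, 0, 0, 0, 0, 0.175, 0, 0, 0, 0, 0, 0, 0.175, 0, 0, 0, 0, 0, 0, 0.175, 0, 0, 0, 0, 0, 0, 0.175, 0, 0, 0, 0, 0, 0, 0.175, 0, 0, 0, 0, 0, 0, 0.175, 0, 0, 0, 0, 0, 0, 0.175, 0, 0, 0, 0, 0, 0, 0.175, 0, 0, 0, 0, 0, 0, 0.175, 0],
)

```text
time_s: 16.62
position: [0.5787, -0.1498, 0.3386]
orientation: [[0.202, -0.138, 0.97], [-0.838, 0.489, 0.244], [-0.508, -0.861, -0.017]]
ft_force: [-0.5, 0.6, -1.4]
width: 0.147
gripper_force: 122.3
```

send_rows(
  rows=[0, 0, 0, 0, 0, 0.175, 0, 0, 0, 0, 0, 0, 0.175, 0, 0, 0, 0, 0, 0, 0.175, 0, 0, 0, 0, 0, 0, 0.175, 0, 0, 0, 0, 0, 0, 0.175, 0, 0, 0, 0, 0, 0, 0.172, 0, 0, 0, 0, 0, 0, 0, 0],
)

```text
time_s: 17.5
position: [0.5788, -0.1498, 0.3387]
orientation: [[-0.016, -0.244, 0.97], [-0.003, 0.97, 0.244], [-1.0, 0.001, -0.016]]
ft_force: [-1.1, -0.3, -0.9]
width: 0.144
gripper_force: 122.3
```

```bash
python3 - <<'E'
from hang import *
st=ctrl.get_state();p,R=st['position'],st['orientation'];print(st['joint_pos'].round(3),p,R)
T=hp((-.09,0,.30),1.56)
n=10;ps=[]
for i in range(n):
    f=(i+1)/n; ps.append((p+(T[0]-p)*f,T[1]))
for q,r in zip(ps,rows(ps,p,R)): print(r.round(4),ik(*q,.295).round(2))
E
```

```text
[-0.664  0.454  2.271  2.183  1.305  1.909] [ 0.5788 -0.1498  0.3387] [[-0.0163 -0.2444  0.9695]
 [-0.0026  0.9697  0.2444]
 [-0.9999  0.0015 -0.0165]]
[ 0.0095  0.0304  0.0027 -0.0001 -0.0057 -0.0015] [-0.59  0.49  2.33  2.28  1.35  1.81]
[0.0094 0.0304 0.0026 0.     0.     0.    ] [-0.52  0.51  2.37  2.36  1.37  1.75]
[0.0094 0.0304 0.0026 0.     0.     0.    ] [-0.44  0.54  2.41  2.44  1.41  1.7 ]
[0.0094 0.0304 0.0026 0.     0.     0.    ] [-0.36  0.57  2.44  2.53  1.45  1.65]
[0.0094 0.0304 0.0026 0.     0.     0.    ] [-0.26  0.6   2.47  2.63  1.5   1.6 ]
[0.0094 0.0304 0.0026 0.     0.     0.    ] [-0.16  0.64  2.49  2.74  1.55  1.57]
[0.0094 0.0304 0.0026 0.     0.     0.    ] [-0.04  0.68  2.5   2.85  1.6   1.56]
[0.0094 0.0304 0.0026 0.     0.     0.    ] [0.08 0.72 2.51 2.97 1.65 1.56]
[0.0094 0.0304 0.0026 0.     0.     0.    ] [0.2  0.76 2.51 3.09 1.68 1.56]
[0.0094 0.0304 0.0026 0.     0.     0.    ] [0.32 0.79 2.49 3.21 1.7  1.58]
```

send_rows(
  rows=[0.0095, 0.0304, 0.0027, 0, -0.0057, -0.0015, 0, 0.0094, 0.0304, 0.0026, 0, 0, 0, 0, 0.0094, 0.0304, 0.0026, 0, 0, 0, 0, 0.0094, 0.0304, 0.0026, 0, 0, 0, 0, 0.0094, 0.0304, 0.0026, 0, 0, 0, 0, 0.0094, 0.0304, 0.0026, 0, 0, 0, 0, 0.0094, 0.0304, 0.0026, 0, 0, 0, 0, 0.0094, 0.0304, 0.0026, 0, 0, 0, 0, 0.0094, 0.0304, 0.0026, 0, 0, 0, 0, 0.0094, 0.0304, 0.0026, 0, 0, 0, 0, 0, 0, 0, 0, 0, 0, 0],
)

```text
time_s: 18.88
position: [0.5283, 0.1541, 0.2442]
orientation: [[-0.01, -0.25, 0.968], [-0.004, 0.968, 0.25], [-1.0, -0.002, -0.011]]
ft_force: [-0.1, 0.0, -0.0]
width: 0.147
gripper_force: 122.3
```

```bash
python3 - <<'E'
from hang import *
from h import *
from fit import proj
st=ctrl.get_state();p,R=st['position'],st['orientation'];print(st['joint_pos'].round(3),p,R)
for n in('scene','side'):
    s,_=snap(n,n+'8.png'); im=s['pixels'].mean(2).astype(int)
    rg=proj(n,p+R@[-.056,0,.0098])[0];hk=proj(n,H+MH@[-.05,0,.283])[0];tp=proj(n,p+R@[.115,0,.0098])[0]
    print(n,'ring',rg.round(1),'hooktip',hk.round(1),'tip',tp.round(1))
    u,v=rg.round().astype(int); 
    print('\n'.join(' '.join('%3d'%x for x in im[r,u-14:u+34]) for r in range(v-14,v+14)))
E
```

```text
[0.273 0.754 2.48  3.162 1.653 1.571] [0.5283 0.1541 0.2442] [[-0.0101 -0.2497  0.9683]
 [-0.0041  0.9683  0.2497]
 [-0.9999 -0.0015 -0.0108]]
scene ring [400.1 180.5] hooktip [413.6 196.5] tip [391.6 247.7]
178 181 179 175 177 175 177 177 179 174 176 175 174 175 178 177 175 178 177 178 176 177 179 178 180 180 178 179 177 179 180 178 178 180 177 179 180 179 176 179 180 180 180 179 180 180 182 179
179 180 175 174 179 179 177 176 176 177 177 174 174 175 177 177 177 179 176 177 178 176 176 177 177 178 179 180 179 180 180 178 176 176 179 179 180 176 177 179 178 180 180 179 180 180 181 179
181 178 179 178 176 178 176 178 176 177 175 176 173 176 177 176 176 177 175 177 175 176 177 175 178 177 178 178 180 181 179 178 180 177 178 178 179 178 178 179 179 180 180 181 181 179 179 178
179 177 178 176 176 176 177 177 176 174 174 176 173 175 174 177 177 175 176 177 175 177 174 179 176 178 179 176 178 176 178 177 177 179 180 178 177 179 180 180 176 178 178 180 180 180 181 179
182 178 179 178 175 175 177 177 175 175 177 174 175 176 176 177 176 178 176 175 176 178 180 176 178 178 180 178 177 176 178 
[... 9223 characters left out ...]
   8  10  45  66  68  75  78  73  73  75  74  74  72  72  70  77  71  71  75  74  72  71  69  69  71  71  72  74  74  63  64
121 121 119 123 125 123 126 128 114  92  52  20   1   3  12   0   7  10  20  50  58  63  77  73  76  72  73  75  74  71  75  69  72  75  71  72  76  72  72  72  72  71  72  64  64  63  71 100
126 125 125 124 126 127 125 124 129 117  82  25   9   2  11   5   9   2   3  55  60  68  67  73  75  77  72  71  75  74  69  72  74  73  71  68  72  72  67  69  65  63  65  73 101 113 115 125
124 125 123 123 125 123 127 124 124 105  63  22   2   0   2  12   1   2   8  49  69  61  74  77  71  73  76  69  74  74  73  69  73  68  74  70  70  68  68  67  75 101 116 117 121 122 125 125
```

The stand and ring positions agree with both cameras to about 1 px: hook tip seen at (317,167.5) in the side view, ring centre at (400.7,179.7) in the scene view. Next I thread the ring.

send_rows(
  rows=[0.008, -0.0013, 0, 0, 0, 0, 0, 0.008, -0.0014, 0, 0, 0, 0, 0, 0, 0, 0.015, 0, 0, 0, 0, 0, 0, 0.015, 0, 0, 0, 0, 0, 0, 0.015, 0, 0, 0, 0, 0, 0, 0, 0, 0, 0, 0],
)

```text
time_s: 19.73
position: [0.5732, 0.1583, 0.2273]
orientation: [[-0.012, -0.243, 0.97], [-0.002, 0.97, 0.243], [-1.0, 0.001, -0.012]]
ft_force: [-1.2, -1.4, -3.9]
width: 0.145
gripper_force: 122.4
```

send_rows(
  rows=[0.0065, 0, 0.005, 0, 0, 0, 0, 0.0065, 0, 0.005, 0, 0, 0, 0, 0.0065, 0, 0.005, 0, 0, 0, 0, 0.0065, 0, 0.005, 0, 0, 0, 0, 0.006, 0, 0.005, 0, 0, 0, 0, 0, 0, 0.001, 0, 0, 0, 0, 0, 0, 0, 0, 0, 0, 0],
)

```text
time_s: 20.6
position: [0.5978, 0.166, 0.1965]
orientation: [[-0.009, -0.245, 0.97], [-0.001, 0.97, 0.245], [-1.0, 0.002, -0.009]]
ft_force: [-0.7, -0.2, -0.2]
width: 0.145
gripper_force: 122.3
```

```bash
python3 - <<'E'
from hang import *
st=ctrl.get_state();p,R=st['position'],st['orientation'];print(st['joint_pos'].round(3),p,st['ft_force'],st['wrist_torque'])
print('ring',MH.T@(p+R@[-.056,0,.0098]-H),R[:,0])
E
```

```text
[0.256 0.856 2.315 3.15  1.591 1.573] [0.5978 0.166  0.1965] [-0.6632 -0.2441 -0.2034] [-0.1898  0.6217  0.0032]
ring [-0.0195 -0.0029  0.2524] [-0.0093 -0.0006 -1.    ]
```

send_rows(
  rows=[0.002, 0.001, 0, 0, 0, 0, 0, 0.0015, 0.001, 0, 0, 0, 0, 0, 0, 0, 0, 0, 0, 0, 0],
)

```text
time_s: 20.98
position: [0.5972, 0.168, 0.1928]
orientation: [[-0.01, -0.245, 0.97], [-0.001, 0.97, 0.245], [-1.0, 0.002, -0.01]]
ft_force: [0.4, -0.1, -0.7]
width: 0.148
gripper_force: 122.3
```

send_rows(
  rows=[0.0015, 0, 0, 0, 0, 0, 0, 0, 0, 0, 0, 0, 0, 0],
)

```text
time_s: 21.22
position: [0.5974, 0.168, 0.1919]
orientation: [[-0.008, -0.245, 0.97], [-0.0, 0.97, 0.245], [-1.0, 0.002, -0.008]]
ft_force: [0.2, 0.3, 1.9]
width: 0.143
gripper_force: 122.3
```

send_rows(
  rows=[0.0015, 0, 0, 0, 0, 0, 0, 0, 0, 0, 0, 0, 0, 0],
)

```text
time_s: 21.48
position: [0.5978, 0.168, 0.1916]
orientation: [[-0.005, -0.245, 0.97], [0.001, 0.97, 0.245], [-1.0, 0.002, -0.004]]
ft_force: [-0.6, 1.1, 7.0]
width: 0.145
gripper_force: 122.3
```

Contact force appears at ring height 0.2476 m, exactly the seat, so the ring is on the hook. Now release.

send_rows(
  rows=[-0.0012, 0, 0, 0, 0, 0, 0, 0, 0, 0, 0, 0, 0, 0.22, 0, 0, 0, 0, 0, 0, 0.28, 0, 0, 0, 0, 0, 0, 0.4, 0, 0, 0, 0, 0, 0, 0.6, 0, 0, 0, 0, 0, 0, 0.8, 0, 0, 0, 0, 0, 0, 0.8, 0, 0, 0, 0, 0, 0, 0.8],
  squeeze=20,
)

```text
time_s: 22.48
position: [0.5973, 0.1679, 0.1911]
orientation: [[-0.009, -0.245, 0.97], [-0.001, 0.97, 0.245], [-1.0, 0.002, -0.009]]
ft_force: [-0.6, 0.1, 0.6]
width: 0.8
gripper_force: 0.0
```

send_rows(
  rows=[0, 0, -0.008, 0, 0, 0, 0.8, 0, 0, -0.012, 0, 0, 0, 0.8, 0, 0, -0.015, 0, 0, 0, 0.8, 0, 0, -0.015, 0, 0, 0, 0.8, 0, 0, -0.015, 0, 0, 0, 0.8, 0, 0, -0.01, 0, 0, 0, 0.8, 0, 0, 0, 0, 0, 0, 0.8],
)

```text
time_s: 23.35
position: [0.5239, 0.1494, 0.1913]
orientation: [[-0.011, -0.245, 0.97], [-0.001, 0.97, 0.245], [-1.0, 0.002, -0.011]]
ft_force: [0.7, 0.4, 0.4]
width: 0.798
gripper_force: 0.0
```

```bash
cat > chk.py <<'E'
from hang import *
from h import *
from fit import proj
st=ctrl.get_state();p,R=st['position'],st['orientation'];print(st['time_s'],st['joint_pos'].round(3),p,st['ft_force'])
# expected hanging spatula: handle from z .2075 to .1275 at stand x -.018
hz=lambda z,x=-.018:H+MH@np.array([x,0,z])
for n in('scene','side'):
    s,_=snap(n,n+'9_%d.png'%(st['time_s']*100)); im=s['pixels'].mean(2).astype(int)
    for z in(.2475,.20,.17,.14,.10,.08):
        u,v=proj(n,hz(z))[0].round().astype(int); print(n,z,(u,v),im[v,u-12:u+13].tolist())
E
python3 chk.py
```

```text
23.35 [0.266 0.941 2.456 3.161 1.814 1.577] [0.5239 0.1494 0.1913] [0.721  0.4043 0.436 ]
scene 0.2475 (np.int64(424), np.int64(219)) [176, 177, 176, 174, 175, 161, 131, 118, 141, 172, 180, 179, 176, 159, 127, 113, 140, 172, 180, 178, 176, 177, 174, 172, 172]
scene 0.2 (np.int64(421), np.int64(238)) [155, 168, 174, 179, 182, 178, 156, 93, 31, 2, 15, 19, 9, 18, 12, 43, 101, 152, 174, 179, 180, 179, 171, 141, 85]
scene 0.17 (np.int64(419), np.int64(250)) [104, 102, 105, 103, 104, 102, 93, 72, 33, 12, 8, 12, 17, 11, 20, 23, 46, 85, 103, 104, 108, 116, 122, 106, 63]
scene 0.14 (np.int64(417), np.int64(261)) [105, 106, 105, 102, 103, 106, 103, 101, 102, 95, 84, 75, 76, 77, 80, 92, 99, 101, 104, 103, 105, 106, 104, 102, 105]
scene 0.1 (np.int64(415), np.int64(275)) [109, 102, 103, 105, 105, 98, 98, 114, 121, 109, 91, 75, 73, 78, 92, 138, 170, 175, 172, 172, 176, 177, 175, 176, 175]
scene 0.08 (np.int64(414), np.int64(282)) [110, 144, 170, 174, 177, 177, 178, 177, 177, 173, 160, 138, 140, 150, 169, 176, 177, 173, 171, 168, 170, 170, 172, 172, 172]
side 0.2475 (np.int64(326), np.int64(174)) 
[... 159 characters left out ...]
9, 40, 31, 21, 18, 4, 3, 2, 6, 10, 20, 75, 113, 123, 125, 124, 125, 124, 125, 126, 123]
side 0.17 (np.int64(326), np.int64(201)) [35, 42, 49, 59, 47, 43, 36, 12, 9, 4, 12, 0, 8, 2, 5, 52, 105, 118, 125, 122, 119, 121, 122, 121, 125]
side 0.14 (np.int64(326), np.int64(210)) [28, 20, 25, 22, 28, 35, 35, 42, 39, 45, 40, 37, 48, 89, 117, 126, 127, 124, 119, 120, 119, 124, 124, 122, 122]
side 0.1 (np.int64(326), np.int64(223)) [122, 118, 123, 121, 119, 118, 111, 72, 42, 37, 46, 47, 61, 104, 125, 120, 119, 122, 121, 126, 119, 120, 121, 119, 118]
side 0.08 (np.int64(325), np.int64(229)) [118, 123, 122, 122, 119, 121, 120, 124, 103, 64, 43, 38, 45, 75, 115, 127, 121, 105, 89, 81, 68, 69, 69, 73, 73]
```

send_rows(
  rows=[0, 0, -0.01, 0, 0, 0, 0.8, 0, 0, -0.01, 0, 0, 0, 0.8, 0, 0, 0, 0, 0, 0, 0.8, 0, 0, 0, 0, 0, 0, 0.8, 0, 0, 0, 0, 0, 0, 0.8, 0, 0, 0, 0, 0, 0, 0.8, 0, 0, 0, 0, 0, 0, 0.8, 0, 0, 0, 0, 0, 0, 0.8, 0, 0, 0, 0, 0, 0, 0.8, 0, 0, 0, 0, 0, 0, 0.8, 0, 0, 0, 0, 0, 0, 0.8, 0, 0, 0, 0, 0, 0, 0.8],
)

```text
time_s: 24.95
position: [0.5052, 0.1446, 0.192]
orientation: [[-0.009, -0.245, 0.97], [-0.001, 0.97, 0.245], [-1.0, 0.002, -0.009]]
ft_force: [-1.0, -0.1, -0.3]
width: 0.803
gripper_force: 0.0
```

send_rows(
  rows=[0, 0, 0, 0, 0, 0, 0.8, 0, 0, 0, 0, 0, 0, 0.8, 0, 0, 0, 0, 0, 0, 0.8, 0, 0, 0, 0, 0, 0, 0.8, 0, 0, 0, 0, 0, 0, 0.8, 0, 0, 0, 0, 0, 0, 0.8, 0, 0, 0, 0, 0, 0, 0.8, 0, 0, 0, 0, 0, 0, 0.8, 0, 0, 0, 0, 0, 0, 0.8, 0, 0, 0, 0, 0, 0, 0.8, 0, 0, 0, 0, 0, 0, 0.8, 0, 0, 0, 0, 0, 0, 0.8],
)

```text
time_s: 26.45
position: [0.5052, 0.1446, 0.192]
orientation: [[-0.009, -0.245, 0.97], [-0.001, 0.97, 0.245], [-1.0, 0.002, -0.009]]
ft_force: [-0.1, 0.4, -0.2]
width: 0.805
gripper_force: 0.0
```

send_rows(
  rows=[0, 0, 0, 0, 0, 0, 0.8, 0, 0, 0, 0, 0, 0, 0.8, 0, 0, 0, 0, 0, 0, 0.8, 0, 0, 0, 0, 0, 0, 0.8, 0, 0, 0, 0, 0, 0, 0.8, 0, 0, 0, 0, 0, 0, 0.8, 0, 0, 0, 0, 0, 0, 0.8, 0, 0, 0, 0, 0, 0, 0.8, 0, 0, 0, 0, 0, 0, 0.8, 0, 0, 0, 0, 0, 0, 0.8, 0, 0, 0, 0, 0, 0, 0.8, 0, 0, 0, 0, 0, 0, 0.8],
)

```text
time_s: 27.95
position: [0.5052, 0.1446, 0.192]
orientation: [[-0.009, -0.245, 0.97], [-0.001, 0.97, 0.245], [-1.0, 0.002, -0.009]]
ft_force: [0.2, -0.6, -0.1]
width: 0.799
gripper_force: 0.0
```

```bash
python3 - <<'E'
from h import *
from lidmatch import lid
from fit import proj
st=ctrl.get_state();print(st['time_s'],st['position'],st['ft_force'])
def cent(n):
    im=ctrl.snapshot(n)['pixels'].mean(2)
    # blade dark centroid rows
    out=[]
    for v,u0,u1 in(([275,405,425]) ,) if n=='scene' else (([223,316,336]),([229,316,336])):
        r=np.clip(115-im[v-1:v+2,u0:u1].mean(0),0,None);out.append(round(float((r*np.arange(u0,u1)).sum()/r.sum()),2))
    return out
for i in range(16): print(cent('side'),end=' ')
# lid angle from scene by plate-colour overlap
im=ctrl.snapshot('scene')['pixels'];cv2.imwrite('pics/fin.png',im[:,:,::-1]);a=cv2.imread('pics/scene0.png')[:,:,::-1].astype(int);d=np.abs(im.astype(int)-a).max(2)>35
# which bystander areas changed
for nm,(u,v) in dict(timer=(356,350),bottle=(395,370),beaker=(140,335),cryo=(155,410),pink=(148,243),small=(265,271),rack=(470,245),refill=(512,292)).items(): print(nm,d[v-20:v+20,u-25:u+25].mean().round(2))
E
```

```text
27.95 [0.5052 0.1446 0.192 ] [ 0.2493 -0.5719 -0.0709]
[323.66, 327.39] [323.62, 327.41] [323.64, 327.45] [323.68, 327.38] [323.72, 327.4] [323.64, 327.46] [323.66, 327.45] [323.66, 327.48] [323.67, 327.44] [323.65, 327.41] [323.65, 327.42] [323.64, 327.41] [323.64, 327.51] [323.65, 327.46] [323.67, 327.42] [323.64, 327.37] timer 0.47
bottle 0.03
beaker 0.0
cryo 0.0
pink 0.0
small 0.0
rack 0.0
refill 0.0
```

```bash
python3 - <<'E'
from lidmatch import *
from fit import proj
im=cv2.imread('pics/fin.png').astype(int);g=im.mean(2)
# top plate outer face in scene view: brightness just inside/outside the predicted front-edge line for each angle
for th in(1.5,1.6,1.7,1.75,1.8,1.85,1.9):
    q=proj('scene',lid(th)[[2,3,7,6]]);k=np.zeros(g.shape,np.uint8);cv2.fillConvexPoly(k,q.round().astype(int),1)
    e=cv2.erode(k,np.ones((3,3)));print(th,q[2:].round(0).tolist(),'std inside',g[e>0].std().round(1),'mean',g[e>0].mean().round(0))
a=cv2.imread('pics/s6.png').astype(int);print('lid change',(np.abs(a-im).max(2)[300:365,250:325]>30).mean())
ctrl.sign_off()
E
```

```text
1.5 [[313.0, 300.0], [255.0, 332.0]] std inside 37.7 mean 134.0
1.6 [[316.0, 304.0], [258.0, 336.0]] std inside 38.3 mean 127.0
1.7 [[319.0, 308.0], [261.0, 341.0]] std inside 34.5 mean 115.0
1.75 [[321.0, 310.0], [262.0, 343.0]] std inside 29.3 mean 108.0
1.8 [[322.0, 312.0], [264.0, 345.0]] std inside 16.6 mean 98.0
1.85 [[324.0, 314.0], [265.0, 348.0]] std inside 3.5 mean 93.0
1.9 [[325.0, 316.0], [266.0, 350.0]] std inside 6.3 mean 94.0
lid change 0.16964102564102565
the job is handed in; nothing more can be done
```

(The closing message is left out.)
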